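Quarter-turn a winged lens holder into its slotted mount

TASK

Fit the lens holder that has two wings on its foot into the slotted lens mount: stand it on the mount's face, centred over the slot, with its wings square across the slot, then, without lifting it off again, keep light pressure on it and turn it until the wings line up with the slot and drop in. Leave it standing upright, fully down in the slot, and let go; leave the other lens holder, the one with a plain round foot, where it stands.

Things in the scene. Friction and masses are not known exactly. Their poses are not given: they have to be found in the camera images.
- winged_holder_mid (a point): Black lens holder to fit: loose, upright, 0.12 kg, 52 mm high. Foot: flat bar 70 x 20 x 14 mm (long, wide, high), its ends sticking out as two equal wings. Above it, from 14 to 52 mm, a round barrel 34 mm in diameter, to grasp; glass lens on top. Point on the barrel's axis half-way up, 26 mm above the underside; x along the wings, y across, z up; a half turn makes no difference.
- mount_slot (a point): Fixed aluminium block 114 x 74 mm, face 30 mm above the bench, on a dark base plate 150 x 104 x 8 mm. Slot in the face: 80 long, 36 wide, 12 mm deep. Point: slot centre at face height; x along the slot (half turn alike), z up. The foot drops in within about 12 degrees and 5 mm, else its wings rest on the face. Fully down, the foot is on the slot floor and the barrel 2 mm above the face.
- plain_holder_mid (a point): Bystander: another loose black lens holder, same barrel but on a plain round foot 50 mm in diameter, 14 mm high, no wings; point on its axis, 26 mm above its underside. Also keep the arm clear of the 0.235 m high tray stack in the middle, and of the stiff cable that rises a metre at x 0.35 to 0.41, y -0.47 to -0.61 m: pass between it and the robot's base.
Not all that is in view belongs to the job. Leave any purple look-alike of the part that bears winged_holder_mid alone.

How it is judged:
By the outcome, as a careful person would: the job done as asked, in the order asked, and still so for the second after the job is handed in, with the robot touching nothing.
It also fails if it takes over 56 s, if anything falls off the work surface, if the arm or the gripper's body presses on something with over 40 N, if the wrist force passes 120 N, or if a joint passes its speed limit or range.

ROBOT

A 6-joint arm with a two-finger parallel gripper is mounted at the origin on the work surface; the furniture and walls round the work are solid. World frame = base frame: x ahead of the robot, y to its left, z up, the work surface at z = 0. Lengths are in m, angles in degrees, forces in N, time in s.
With the tool pointing down it reaches from about 0.375 to 0.9 m from the base axis. Payload 3.1 kg.
Tool frame: the origin (TCP) lies at the very end of the fingers, on their centre line; the grasp point (between the pads) lies 19 mm behind it (grip_point_offset is the distance from the TCP to the grasp point, in m); y points along the fingers, x is the direction in which the jaws open and shut, and the axes are right-handed (so a half turn about y gives the same grasp; the last joint's range is limited). The gripper opens to 87 mm and grips with 3 to 60 N. Pads are 19 mm wide; open, the fingers measure 117 mm over their backs; the gripper's body (75 mm by 190 mm) begins 51 mm behind the grasp point.
Start: joints at [58.814, 30.224, 82.088, -0, 67.689, -10.227], TCP at [0.224, 0.584, 0.223] pointing down, gripper open.
Joint ranges: [-176.69, 176.69], [-43.24, 126.21], [12.49, 139.97], [-82, 262], [0, 151.66], [-163.58, 163.58]. Speed limits (degrees/s): [159.86, 159.86, 180, 180, 180, 180].

INTERFACE

Orientations are given as a 3x3 rotation matrix whose columns are the frame's x, y, z axes.
In Python, from rig import * gives the robot as it stands.
- The arm moves only by the tool send_rows, never from a script. Its argument "moves" is text: rows parted by semicolons, each of 5 numbers parted by spaces: the finger opening in mm, from 0 to 87, then the shift along the tool's x, y, z in mm, then the turn about the tool's y in degrees. In form: fingers dx dy dz yaw; .... A call has 1 to 20 rows; each row shifts and turns the commanded pose from where the row before left it, along the tool's axes as they then stand; what a row does not reach is not made up. A row lasts 1/12 s, in which the tool goes at most 41.7 mm and 7.16 degrees, less where a joint would pass 70% of its speed; a pose out of reach is approached as far as the arm can. A call is refused whole if a number of a shift passes 41.7 or a number of a turn 7.16, either way. A call with a gripper value outside its range is refused whole. The fingers move at their own pace and stop on an object; the grip force is fixed at half the most. Time passes only in rows, so rows that do not move let the fingers close. It gives the time, the measured TCP pose, the force and the opening at its end, in the units of the state.
- read_state(): the state, without advancing time (a new reading comes with each control period).
- capture(name): name is "scene" or "top" or "wrist"; returns a dict with "image" (420x560x3 uint8, blue, green, red), "z_map" (420x560 float32, m along the optical axis (not along the pixel's ray), 0 where there is no reading), "mtx" (3x3 intrinsics, pixels), "origin" and "rotation" of the camera in the world; the wrist camera has in their place "tool_from_camera" (4x4, takes a point from camera to tool coordinates, whose origin is the TCP and whose axes are the tool frame's). Camera axes: x right, y up, looking along -z (the intrinsics and any distortion apply to the point x, -y, -z); pixel columns grow to the right and rows downward; lengths in m; the calibration is good to about 2 mm. A picture is of the moment at which its call begins: read the wrist's pose just before it.
- hand_in(): hands the job in, once; it reports no verdict.
Trained networks look in a picture, given as the dict that the camera call returned (one of the last four; its "shot" number tells which), for a name from the list of things; names that differ only in an ending like _2 or _b are one class to them, and where a whole thing is asked for, a point or a joint stands for the part that bears it (a point fixed in the world has none). Each returns a list of dicts, best first, with "p" (0 to 1); they miss things now and then, are a little off and sometimes report something else, mostly with a low value. They report only what shows in the picture. A call takes as long as a camera call. They do not tell look-alikes from the thing itself.
- search_frame(picture, name): "bbox" ([left, top, right, bottom] in pixels, round what is visible of it).
- masks_of(picture, name): "region" (420x560 bool, what is visible of it) and "bbox" ([left, top, right, bottom] in pixels, round what is visible of it).
- mark_of(picture, name): "pixel" ([row, column] in pixels: a listed point, or the origin of a listed thing).
The state is a dict: "time_s": time; "joint_positions": joint angles; "qvel": joint speeds; "tau": joint torques, N m; "position": TCP position; "tcp_rot": TCP orientation; "force": force on the tool from outside, world axes, zero at the start; "moment": the same for the moment, N m; "opening": opening from 0.0 (shut) to 1.0 (fully open).
Only numpy, scipy, OpenCV 4.12 (cv2) and the standard library are available. Lean on these libraries where they do the work, as an engineer would, in place of code of your own. Each camera call takes 0.05 s, during which the arm holds its last target. There are 200 camera calls.

## Working session

There is one attempt and no reset: what is moved stays moved. The work goes in short steps, Python scripts to look and compute and a tool call to move; the robot and the scene stay as the last step left them, time stands still between calls to the robot, and variables do not carry over. Pictures are saved under pics/ and viewed, about 8 in all and at most 12, crops included, and the job is handed in when it is done.

Besides the shell and the picture viewer there is one more tool, called after ">>>" in YAML: its name, and indented under it one key for each argument. send_rows: Moves the arm, as the interface text tells. Its arguments: {"type":"object","properties":{"moves":{"type":"string"}},"required":["moves"]}

```bash
mkdir -p pics; ls
cat > h.py <<'E'
from rig import *
import numpy as np, cv2
def world(c,px,z=None,st=None):
    # px (row,col) ; z=known height -> ray-plane else depth
    K=np.array(c["mtx"]);r,q=px
    d=np.array([(q-K[0,2])/K[0,0],-(r-K[1,2])/K[1,1],-1.])
    if "origin" in c: R=np.array(c["rotation"]);o=np.array(c["origin"])
    else:
        T=np.array(c["tool_from_camera"]);Rt=np.array(st["tcp_rot"])
        R=Rt@T[:3,:3];o=np.array(st["position"])+Rt@T[:3,3]
    d=R@d
    if z is None:
        return o+d*c["z_map"][int(round(r)),int(round(q))]
    return o+d*(z-o[2])/d[2]
E
python3 - <<'E'
from h import *
s=read_state();print({k:np.round(v,3).tolist() for k,v in s.items()})
for n in("scene","top"):
    c=capture(n);cv2.imwrite(f"pics/{n}1.png",c["image"]);print(n,np.round(c["origin"],3),[k for k in c])
    for t,z in(("winged_holder_mid",.026),("mount_slot",.03),("plain_holder_mid",.026)):
        for m in mark_of(c,t)[:4]: print(t,round(m["p"],2),np.round(m["pixel"]),np.round(world(c,m["pixel"],z),3),np.round(world(c,m["pixel"]),3))
        for m in search_frame(c,t)[:4]: print("  box",round(m["p"],2),np.round(m["bbox"]))
E
```

```text
pics
{'time_s': 0.0, 'joint_positions': [58.814, 30.28, 82.157, -0.001, 67.689, -10.227], 'qvel': [-0.068, -0.064, 0.075, -0.023, 0.014, -0.055], 'tau': [0.001, -44.003, -17.659, 0.063, 0.058, -0.0], 'position': [0.223, 0.583, 0.222], 'tcp_rot': [[0.358, -0.001, -0.934], [0.934, -0.002, 0.358], [-0.002, -1.0, 0.0]], 'force': [0.504, -0.394, 0.639], 'moment': [0.025, -0.017, 0.042], 'opening': 1.001}
scene [ 1.118 -0.603  0.855] ['image', 'z_map', 'mtx', 'origin', 'rotation', 'shot']
winged_holder_mid 0.72 [282. 173.] [ 0.557 -0.308  0.026] [ 0.574 -0.317  0.052]
  box 0.92 [214. 257. 234. 287.]
  box 0.68 [160. 271. 193. 300.]
mount_slot 0.91 [220. 296.] [ 0.65  -0.004  0.03 ] [0.644 0.003 0.02 ]
  box 0.8 [267. 200. 329. 254.]
plain_holder_mid 0.54 [142. 353.] [0.588 0.338 0.026] [0.591 0.333 0.03 ]
  box 0.55 [345. 132. 361. 153.]
top [0.335 0.005 1.584] ['image', 'z_map', 'mtx', 'origin', 'rotation', 'shot']
winged_holder_mid 0.58 [228. 393.] [ 0.559 -0.306  0.026] [ 0.556 -0.302  0.048]
winged_holder_mid 0.5 [208. 359.] [ 0.618 -0.203  0.026] [ 0.613 -0.2    0.053]
  box 0.69 [384. 220. 403. 233.]
mount_slot 0.73 [196. 290.] [0.649 0.006 0.03 ] [0.651 0.006 0.021]
  box 0.56 [266. 168. 317. 223.]
plain_holder_mid 0.8 [214. 175.] [0.587 0.348 0.026] [0.583 0.343 0.049]
  box 0.47 [169. 206. 188. 221.]
```

Run:
```python
import cv2,numpy as np
a=cv2.imread("pics/scene1.png");b=cv2.imread("pics/top1.png")
cv2.imwrite("pics/top1b.png",cv2.resize(b,None,fx=1.4,fy=1.4))
cv2.imwrite("pics/scene1c.png",cv2.resize(a[120:320,130:380],None,fx=3,fy=3,interpolation=cv2.INTER_CUBIC))
```

```text
(no output)
```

View pics/top1b.png

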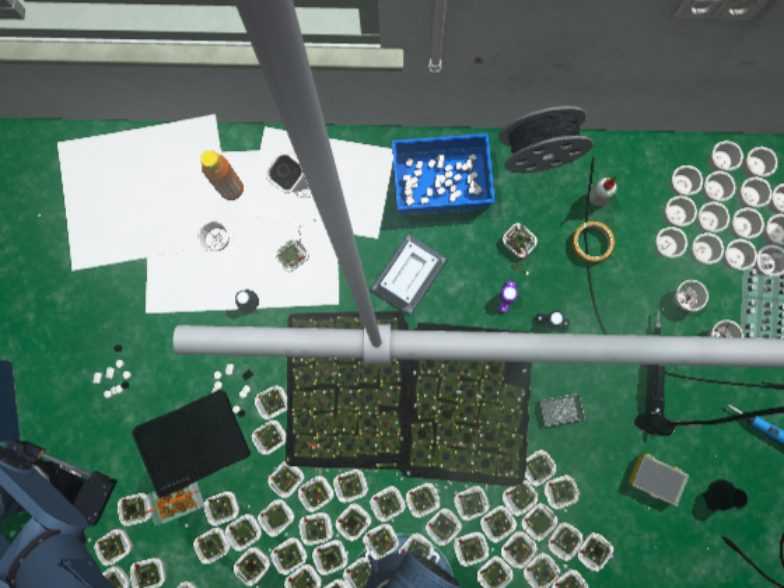

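View pics/scene1c.png

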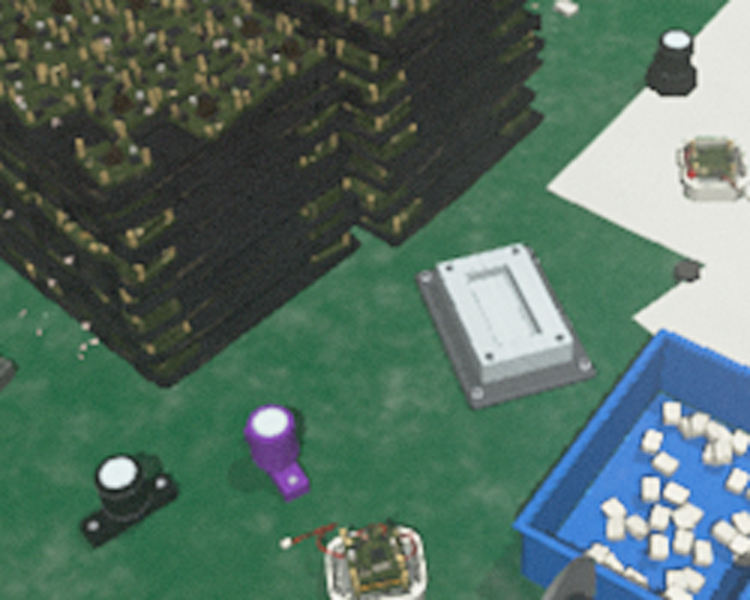

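Candidates in the top picture (row, col): black holder with bar foot at (228,393), purple look-alike at (208,359), and black round-foot holder at (214,175). In the enlarged scene crop, the one at (500,120) is black with a two-winged bar foot, so that is the target. It sits near (0.557,-0.307). The mount is at about (0.65,0.005). I still need the heights of the stack and the beams, and the orientations.

Run:
```python
from h import *
c=capture("top")
Z=c["z_map"];H=np.zeros((420,560,3))
rr,cc=np.mgrid[0:420,0:560];K=np.array(c["mtx"])
d=np.stack([(cc-K[0,2])/K[0,0],-(rr-K[1,2])/K[1,1],-np.ones_like(rr)],-1)
P=np.array(c["origin"])+(d*Z[...,None])@np.array(c["rotation"]).T
for n,p in dict(beamL=(243,150),beamR=(246,450),beamV=(100,215),beamV2=(200,255),stack=(260,245)).items(): print(n,np.round(P[p],3))
z=P[...,2]; m=(z>.2)&(z<.26)&(Z>0)&(abs(P[...,1])<.3)&(P[...,0]<.6)
print("stack x",np.percentile(P[m][:,0],[0.5,99.5]),"y",np.percentile(P[m][:,1],[.5,99.5]))
# mount face
m=(abs(z-.03)<.006)&(abs(P[...,0]-.65)<.1)&(abs(P[...,1])<.1)&(c["image"].min(-1)>120)
pt=P[m][:,:2].astype(np.float32);print("face",len(pt),cv2.minAreaRect(pt))
# black holder foot
m=(abs(z-.014)<.02)&(z>.005)&(np.hypot(P[...,0]-.557,P[...,1]+.305)<.06)&(c["image"].max(-1)<70)
pt=P[m][:,:2].astype(np.float32);print("foot",len(pt),cv2.minAreaRect(pt))
# tall things
m=(z>.12)&(z<1.3)&(Z>0)
for x0 in np.arange(.3,.9,.1):
  for y0 in np.arange(-.6,.7,.1):
    k=m&(abs(P[...,0]-x0-.05)<.05)&(abs(P[...,1]-y0-.05)<.05)
    if k.sum()>5: print(round(x0,1),round(y0,1),k.sum(),np.round(z[k].min(),2),np.round(z[k].max(),2),end=" | ")
```

```text
beamL [0.391 0.147 1.047]
beamR [ 0.395 -0.161  1.045]
beamV [0.388 0.026 1.448]
beamV2 [0.389 0.023 1.304]
stack [0.438 0.117 0.223]
stack x [0.23284019 0.5363121 ] y [-0.2226256   0.21822707]
face 562 ((0.6563481092453003, -0.00032448023557662964), (0.07484324276447296, 0.115385040640831), 57.797325134277344)
foot 55 ((0.5548177361488342, -0.3066014349460602), (0.0649142861366272, 0.02151137962937355), 72.49288177490234)
0.3 -0.5 680 0.12 0.65 | 0.3 -0.3 1670 0.2 1.05 | 0.3 -0.2 3346 0.2 1.05 | 0.3 -0.1 3325 0.18 1.05 | 0.3 -0.0 3824 0.2 1.3 | 0.3 0.1 2880 0.2 1.05 | 0.3 0.2 278 0.17 0.23 | 0.4 -0.3 420 0.2 1.04 | 0.4 -0.2 1009 0.2 1.05 | 0.4 -0.1 1009 0.15 1.04 | 0.4 -0.0 943 0.15 1.05 | 0.4 0.1 965 0.21 1.04 | 0.4 0.2 169 0.2 0.23 | 0.5 -0.3 9 0.21 0.22 | 0.5 -0.2 115 0.2 0.22 | 0.5 -0.1 178 0.15 0.22 | 0.5 -0.0 310 0.15 0.24 | 0.5 0.1 439 0.2 0.23 | 0.5 0.2 106 0.2 0.23 | 0.7 0.2 118 0.14 0.2 | 0.8 -0.3 264 0.12 0.19 | 0.8 0.2 488 0.12 0.22 | 0.8 0.3 285 0.12 0.21 | 0.8 0.4 124 0.13 0.21 | 0.9 -0.4 486 0.12 0.19 | 0.9 -0.3 764 0.12 0.2 | 0.9 -0.2 18 0.12 0.14 |
```

Frames and geometry agree: mount face 115 x 75 mm with its long axis at -32°, foot bar about 72°, stack edge at x 0.536. I'll pass high over the mount to above the holder.

>>> send_rows:
  moves: "87 0 -37.5 0 0;87 0 -37.5 0 0;87 0 -37.5 0 0;87 0 -37.5 0 0;87 -16.9 0 -31.6 0;87 -16.9 0 -31.6 0;87 -16.9 0 -31.6 0;87 -16.9 0 -31.6 0;87 -16.9 0 -31.6 0;87 -16.9 0 -31.6 0;87 -16.9 0 -31.6 0;87 -16.9 0 -31.6 0;87 -16.9 0 -31.6 0;87 -16.9 0 -31.6 0;87 -16.9 0 -31.6 0;87 -16.9 0 -31.6 0;87 -16.9 0 -31.6 0;87 -16.9 0 -31.6 0;87 -16.9 0 -31.6 0;87 -16.9 0 -31.6 0"

```text
time_s: 2.42
position: [0.5998, 0.1487, 0.3727]
tcp_rot: [[0.358, 0.0, -0.934], [0.934, 0.0, 0.358], [0.0, -1.0, -0.0]]
force: [0.4, 0.4, -0.3]
opening: 1.005
```

>>> send_rows:
  moves: "87 -36.8 0 -10.2 0;87 -36.8 0 -10.2 0;87 -36.8 0 -10.2 0;87 -36.8 0 -10.2 0;87 -36.8 0 -10.2 0;87 -36.8 0 -10.2 0;87 -36.8 0 -10.2 0;87 -36.8 0 -10.2 0;87 -36.8 0 -10.2 0;87 -36.8 0 -10.2 0;87 -36.8 0 -10.2 0;87 -36.8 0 -10.2 0;87 0 0 0 6.3;87 0 0 0 6.3;87 0 0 0 6.4;87 0 40 0 0;87 0 40 0 0;87 0 30 0 0;87 0 0 0 0;87 0 0 0 0"

```text
time_s: 4.08
position: [0.5546, -0.3053, 0.2612]
tcp_rot: [[0.642, -0.003, -0.766], [0.766, 0.003, 0.642], [-0.0, -1.0, 0.004]]
force: [-0.5, -0.0, 1.2]
opening: 0.998
```

```bash
cat > w.py <<'E'
from h import *
import sys
s=read_state();print("tcp",np.round(s["position"],4),"jaw",np.degrees(np.arctan2(s["tcp_rot"][1][0],s["tcp_rot"][0][0])).round(2),"q",np.round(s["joint_positions"],1),"F",np.round(s["force"],1),"op",s["opening"],"t",s["time_s"])
c=capture("wrist");cv2.imwrite(sys.argv[1],c["image"])
for t,z in(("winged_holder_mid",.026),("mount_slot",.03)):
    for m in mark_of(c,t)[:3]: print(t,round(m["p"],2),np.round(m["pixel"]),np.round(world(c,m["pixel"],z,s),4))
    for m in masks_of(c,t)[:2]: print("  mask",round(m["p"],2),np.round(m["bbox"]),m["region"].sum())
np.savez("last.npz",img=c["image"],z=c["z_map"],K=c["mtx"],T=c["tool_from_camera"],R=s["tcp_rot"],p=s["position"])
E
python3 w.py pics/w1.png
```

```text
tcp [ 0.5546 -0.3053  0.2612] jaw 50.04 q [-38.9  28.8  78.1  -0.   73.3 -89. ] F [-0.5 -0.   1.2] op 0.9984347941013049 t 4.0833
winged_holder_mid 0.72 [162. 367.] [ 0.6076 -0.2142  0.026 ]
winged_holder_mid 0.66 [184. 281.] [ 0.5612 -0.3115  0.026 ]
  mask 0.92 [252. 163. 308. 201.] 1254
  mask 0.88 [345. 132. 388. 193.] 1315
mount_slot 0.69 [ 74. 547.] [ 0.655 -0.004  0.03 ]
  mask 0.57 [484.   1. 560. 142.] 9950
```

View pics/w1.png

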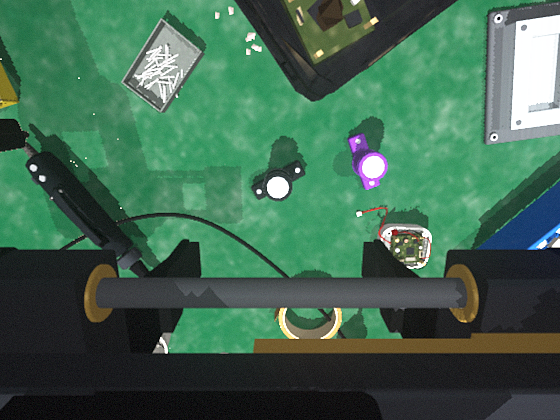

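Wrist view: the black winged holder has its lens at (187,278) and foot screws at (191,259) and (170,300). The purple look-alike is at (165,371), and the stack corner is near (98,315).

```bash
cat > fit.py <<'E'
from h import *
import sys
f=np.load("last.npz");c=dict(mtx=f["K"],tool_from_camera=f["T"],z_map=f["z"]);s=dict(tcp_rot=f["R"],position=f["p"])
def W(p,z): return world(c,p,z,s)
def inv(pt):
    T=f["T"];X=T[:3,:3].T@(f["R"].T@(np.array(pt)-f["p"])-T[:3,3]);K=f["K"]
    return K[0,0]*X[0]/-X[2]+K[0,2],K[1,1]*-X[1]/-X[2]+K[1,2]
E
python3 - <<'E'
from fit import *
g=f["img"]
# lens (white) blob near (187,278)
m=np.zeros(g.shape[:2],bool);m[172:202,262:294]=1
lens=m&(g.min(-1)>200);r,q=np.nonzero(lens);print("lens px",r.mean(),q.mean(),len(r),W((r.mean(),q.mean()),.052), "depth",W((r.mean(),q.mean()),None))
a=W((191,259),.014);b=W((170,300),.014);print("screws",a,b,"dist",np.linalg.norm(a-b),"mid",(a+b)/2,"ang",np.degrees(np.arctan2(*(b-a)[[1,0]])))
print("corner",W((98,315),.0))
cv2.imwrite("pics/w1c.png",cv2.resize(g[140:220,240:400],None,fx=5,fy=5,interpolation=cv2.INTER_CUBIC))
E
```

```text
lens px 187.002688172043 277.3763440860215 372 [ 0.55740425 -0.31378486  0.052     ] depth [ 0.55719815 -0.31359128  0.05328362]
screws [ 0.55244923 -0.34086288  0.014     ] [ 0.56503426 -0.28372578  0.014     ] dist 0.05850667374149594 mid [ 0.55874174 -0.31229433  0.014     ] ang 77.57836280947141
corner [ 0.51014481 -0.2146414   0.        ]
```

View pics/w1c.png

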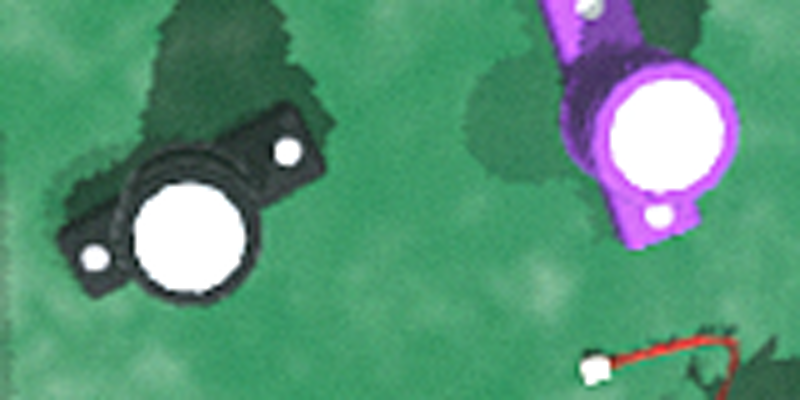

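>>> send_rows:
  moves: "87 -3.7 20 -7.5 0;87 0 35 0 0;87 0 35 0 0;87 0 0 0 0;87 0 0 0 0"

```text
time_s: 4.75
position: [0.5582, -0.3131, 0.1722]
tcp_rot: [[0.642, -0.002, -0.766], [0.766, 0.002, 0.642], [-0.0, -1.0, 0.003]]
force: [0.2, -0.9, 0.1]
opening: 1.002
```

```bash
python3 w.py pics/w2.png
python3 - <<'E'
from fit import *
u,v=inv((.558,-.313,.03));print(u,v)
u=int(u);v=int(v);g=f["img"][max(0,v-60):v+60,u-80:u+80];print("off",max(0,v-60),u-80)
cv2.imwrite("pics/w2c.png",cv2.resize(g,None,fx=5,fy=5,interpolation=cv2.INTER_CUBIC))
E
```

```text
tcp [ 0.5582 -0.3131  0.1722] jaw 50.04 q [-39.3  34.7  82.4  -0.   63.  -89.3] F [ 0.2 -0.9  0.1] op 1.0022113573629374 t 4.75
winged_holder_mid 0.81 [192. 278.] [ 0.5555 -0.315   0.026 ]
winged_holder_mid 0.66 [167. 397.] [ 0.6084 -0.2133  0.026 ]
  mask 0.66 [249. 167. 315. 219.] 2048
  mask 0.63 [370. 130. 424. 205.] 2334
  mask 0.68 [543.   0. 558. 143.] 1917
281.3914935383114 193.91905174616264
off 133 201
```

View pics/w2c.png

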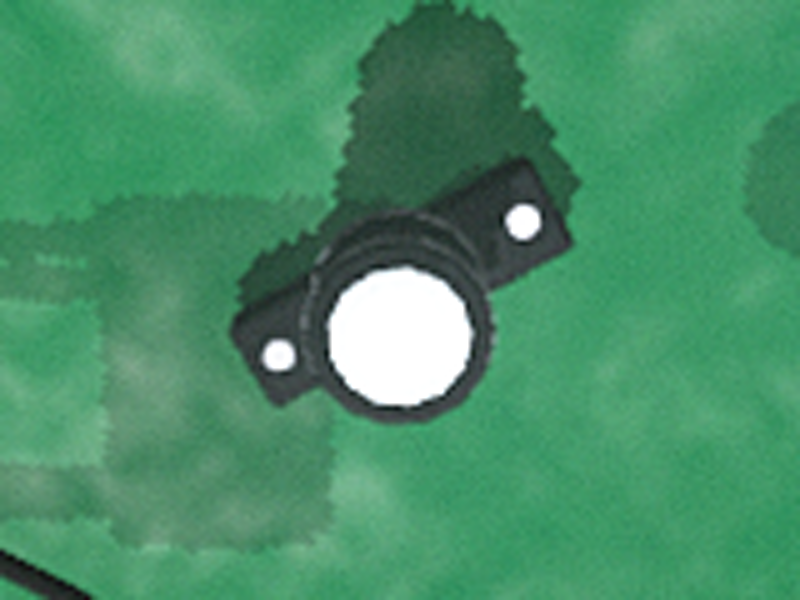

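Crop: screws at full-image (204,256.3) and (177,305.3), lens at (200,280.7).

Run:
```python
from fit import *
a=W((203.6,256.2),.014);b=W((177.,305.2),.014);l=W((199.8,280.6),.052)
print(a,b,np.linalg.norm(a-b),"mid",(a+b)/2,"lens",l,"ang",np.degrees(np.arctan2(*(b-a)[[1,0]])))
t=(a+b)/2*.5+l*.5
d=f["R"].T@(np.r_[t[:2],.018]-f["p"])*1000;print("d",d)
```

```text
[ 0.55238426 -0.34145654  0.014     ] [ 0.56288487 -0.2864654   0.014     ] 0.05598471260181316 mid [ 0.55763457 -0.31396097  0.014     ] lens [ 0.55755752 -0.31354019  0.052     ] ang 79.18945268666722
d [ -0.82780884 154.19295395  -0.3551828 ]
```

>>> send_rows:
  moves: "87 -0.8 0 -0.4 0;87 0 0 0 -7.1;87 0 30 0 0;87 0 30 0 0;87 0 30 0 0;87 0 25 0 0;87 0 20 0 0;87 0 12 0 0;87 0 7 0 0;87 0 0 0 0;87 0 0 0 0"

```text
time_s: 5.92
position: [0.5591, -0.3149, 0.0194]
tcp_rot: [[0.542, 0.001, -0.84], [0.84, -0.001, 0.542], [-0.0, -1.0, -0.002]]
force: [0.1, 0.6, 0.2]
opening: 0.998
```

>>> send_rows:
  moves: "30 0 0.5 0 0;30 0 0 0 0;30 0 0 0 0;30 0 0 0 0;30 0 0 0 0;30 0 0 0 0;30 0 0 0 0;30 0 0 0 0;30 0 0 0 0;30 0 0 0 0"

```text
time_s: 6.75
position: [0.5585, -0.3144, 0.018]
tcp_rot: [[0.543, -0.0, -0.84], [0.84, 0.0, 0.543], [0.0, -1.0, 0.0]]
force: [-0.4, 0.2, -0.5]
opening: 0.384
```

>>> send_rows:
  moves: "20 0 -15 0 0;20 0 -30 0 0;20 0 -35 0 0;20 0 -35 0 0;20 0 -35 0 0;20 0 -35 0 0;20 0 -35 0 0;20 31.6 0 8.9 0;20 31.6 0 8.9 0;20 31.6 0 8.9 0;20 31.6 0 8.9 0;20 31.6 0 8.9 0;20 31.6 0 8.9 0;20 31.6 0 8.9 0;20 31.6 0 8.9 0;20 31.6 0 8.9 0;20 31.6 0 8.9 0;20 0 0 0 7.1;20 0 0 0 7.1;20 0 0 0 7.1"

```text
time_s: 8.42
position: [0.6547, 0.0006, 0.2374]
tcp_rot: [[0.813, -0.001, -0.582], [0.582, 0.0, 0.813], [-0.001, -1.0, 0.001]]
force: [1.2, -0.5, -0.7]
opening: 0.382
```

>>> send_rows:
  moves: "20 0 0 0 0;20 0 0 0 0;20 0 0 0 0"

```text
time_s: 8.67
position: [0.6549, -0.0008, 0.2377]
tcp_rot: [[0.809, -0.001, -0.587], [0.587, 0.0, 0.809], [-0.001, -1.0, 0.0]]
force: [0.2, 0.3, -0.6]
opening: 0.382
```

```bash
python3 w.py pics/w3.png
```

```text
tcp [ 0.6549 -0.0008  0.2377] jaw 35.98 q [ -9.8  31.7  76.5  -0.   71.8 -45.8] F [ 0.2  0.3 -0.6] op 0.38176497541883453 t 8.6667
winged_holder_mid 0.78 [262. 283.] [ 0.7175 -0.0841  0.026 ]
  mask 0.84 [220. 212. 345. 322.] 4838
mount_slot 0.59 [178. 277.] [ 0.6489 -0.0018  0.03  ]
  mask 0.74 [217. 104. 340. 230.] 9396
```

View pics/w3.png

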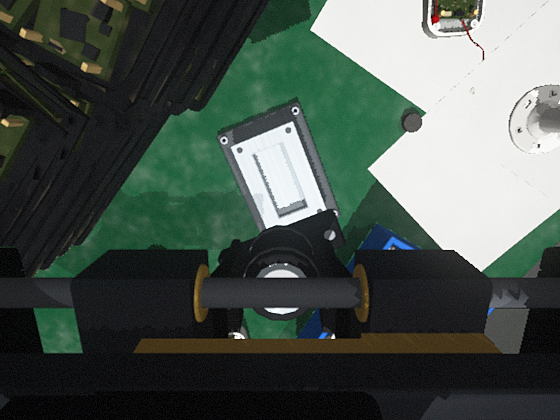

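Run:
```python
from fit import *
g=f["img"][90:250,200:360]
cv2.imwrite("pics/w3c.png",cv2.resize(g,None,fx=4,fy=4,interpolation=cv2.INTER_CUBIC)[:600])
```

```text
(no output)
```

View pics/w3c.png

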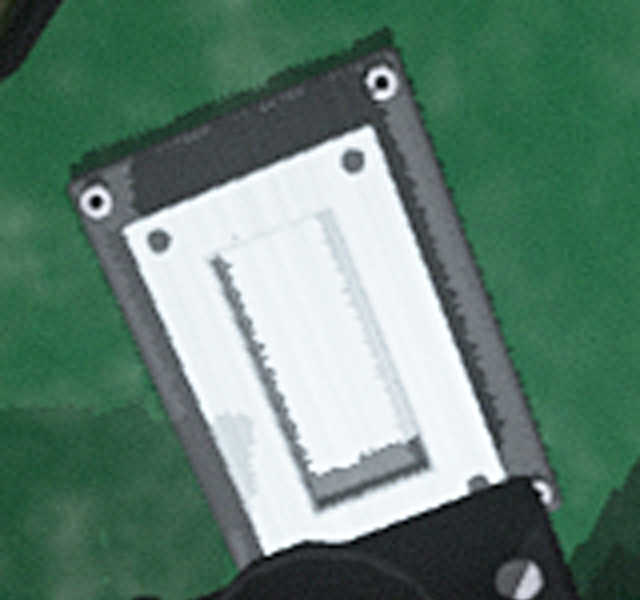

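Crop: slot corners at face height are (258,212), (210,326), (465,432), (510,318). Held foot edge runs from about (540,300) to (478,530), with a wing screw at (580,519).

Run:
```python
from fit import *
def C(x,y,z): return W((90+y/4-.4,200+x/4-.4),z)[:2]
A,B,Cc,D=[C(x,y,.03) for x,y in((212,258),(326,210),(432,465),(318,510))]
ang=lambda v:np.degrees(np.arctan2(v[1],v[0]))
print("len",np.linalg.norm(A-D),np.linalg.norm(B-Cc),"wid",np.linalg.norm(A-B),np.linalg.norm(Cc-D),"centre",(A+B+Cc+D)/4,"ang",ang(D-A),ang(Cc-B),ang(B-A),ang(Cc-D))
E1,F1=C(123,228,.03),C(372,125,.03);print("face edge",np.linalg.norm(E1-F1),ang(F1-E1), "centre via edge",(E1+F1)/2)
p,q=C(95,202,.008),C(382,82,.008);r=C(543,490,.008);print("base screws",np.linalg.norm(p-q),np.linalg.norm(q-r),ang(q-p),ang(r-q),"ctr",(p+r)/2)
zf=f["p"][2]-.018+.014
sc=C(519,580,zf);v=sc-f["p"][:2];print("held screw rel",v,np.linalg.norm(v),ang(v))
print("foot edge",ang(C(530,478,zf)-C(400,518,zf)),ang(C(530,478,zf-.014)-C(400,518,zf-.014)))
l=f["img"][255:315,250:315];r,q=np.nonzero(l.min(-1)>190);print("lens",W((255+r.mean(),250+q.mean()),f["p"][2]-.018+.052),len(r))
```

```text
len 0.07961472599500445 0.07961372609190696 wid 0.03449682387442949 0.03605840205708916 centre [ 0.65440526 -0.00208242] ang -32.228320101383 -31.10447963823309 58.55262212664681 58.5447256682347
face edge 0.07426365985393545 57.921981637208766 centre via edge [0.60653028 0.02784118]
base screws 0.09016681276420689 0.132239959323002 57.97734622734167 -31.066546582619267 ctr [ 0.65510192 -0.00183477]
held screw rel [0.01433907 0.0244383 ] 0.028334418524384314 59.5978995673257
foot edge 54.06850828946466 54.06850828946482
lens [ 6.54507541e-01 -4.47937737e-04  2.71746491e-01] 289
```

Slot centre is (0.6548,-0.002), axis about -32°. The wings sit at 58–59.6°, so they are square to it. Contact is expected at TCP z 0.048.

>>> send_rows:
  moves: "20 -0.8 0 -1 0;20 0 30 0 0;20 0 30 0 0;20 0 30 0 0;20 0 30 0 0;20 0 25 0 0;20 0 18 0 0;20 0 12 0 0;20 0 6 0 0;20 0 2 0 0;20 0 0 0 0;20 0 0 0 0;20 0 0 0 0"

```text
time_s: 10.0
position: [0.6562, -0.0021, 0.0566]
tcp_rot: [[0.811, 0.003, -0.586], [0.586, -0.001, 0.811], [0.002, -1.0, -0.002]]
force: [-0.3, 0.2, -1.3]
opening: 0.388
```

>>> send_rows:
  moves: "20 0 1 0 0;20 0 1 0 0;20 0 1 0 0;20 0 1 0 0;20 0 0 0 0;20 0 0 0 0"

```text
time_s: 10.5
position: [0.655, -0.0019, 0.0509]
tcp_rot: [[0.811, -0.0, -0.586], [0.586, 0.0, 0.811], [-0.0, -1.0, 0.0]]
force: [0.4, -0.7, -0.6]
opening: 0.386
```

>>> send_rows:
  moves: "20 0 1 0 0;20 0 0.8 0 0;20 0 0.8 0 0;20 0 0 0 0;20 0 0 0 0"

```text
time_s: 10.92
position: [0.655, -0.0019, 0.0483]
tcp_rot: [[0.811, -0.0, -0.586], [0.586, 0.0, 0.811], [-0.0, -1.0, 0.0]]
force: [0.1, -0.6, -1.2]
opening: 0.382
```

>>> send_rows:
  moves: "20 0 0.6 0 0;20 0 0.6 0 0;20 0 0 0 0;20 0 0 0 0"

```text
time_s: 11.25
position: [0.6552, -0.002, 0.048]
tcp_rot: [[0.811, 0.0, -0.586], [0.586, -0.0, 0.811], [0.0, -1.0, -0.0]]
force: [-0.8, 0.7, 4.5]
opening: 0.382
```

Firm contact at z 0.048 with 4.5 N. Now turning under light pressure.

>>> send_rows:
  moves: "20 0 0.4 0 0;20 0 0 0 -3;20 0 0 0 -4;20 0 0 0 -4;20 0 0 0 -4;20 0 0 0 -4;20 0 0 0 -4;20 0 0 0 -4;20 0 0 0 -4;20 0 0 0 -4;20 0 0 0 0"

```text
time_s: 12.17
position: [0.6565, -0.0021, 0.048]
tcp_rot: [[0.326, 0.003, -0.945], [0.945, -0.0, 0.326], [0.001, -1.0, -0.003]]
force: [-0.2, -0.0, 5.3]
opening: 0.383
```

>>> send_rows:
  moves: "20 0 0 0 -4;20 0 0 0 -4;20 0 0 0 -4;20 0 0 0 -4;20 0 0 0 -4;20 0 0 0 -4;20 0 0 0 -4;20 0 0 0 -4;20 0 0 0 -3;20 0 0 0 0;20 0 0 0 0"

```text
time_s: 13.08
position: [0.6563, -0.0021, 0.0478]
tcp_rot: [[-0.272, 0.003, -0.962], [0.962, -0.0, -0.272], [-0.001, -1.0, -0.003]]
force: [-0.2, 0.7, 5.2]
opening: 0.386
```

```bash
python3 w.py pics/w4.png
```

```text
tcp [ 0.6563 -0.0021  0.0478] jaw 105.78 q [  -9.9   45.    84.4    0.    50.4 -115.7] F [-0.2  0.7  5.2] op 0.38630326073329335 t 13.0833
  mask 0.98 [220. 210. 347. 322.] 5075
  mask 0.64 [146.  88. 418. 339.] 22515
```

View pics/w4.png

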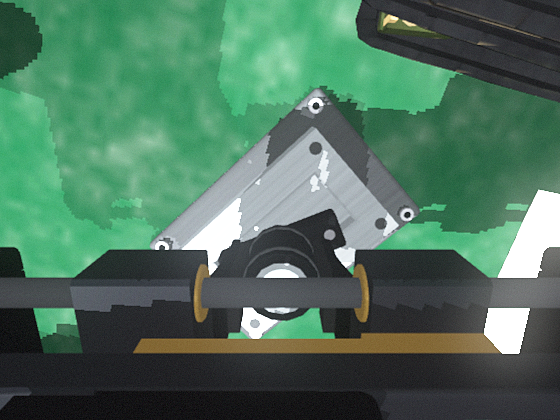

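The wing screw is at (234,330), unchanged in the hand, so there is no slip. About 20° remain; I'll turn more slowly.

>>> send_rows:
  moves: "20 0 0 0 -2;20 0 0 0 -2;20 0 0 0 -2;20 0 0 0 -2;20 0 0 0 -2;20 0 0 0 -2;20 0 0 0 -2;20 0 0 0 0;20 0 0 0 0"

```text
time_s: 14.08
position: [0.6547, -0.0019, 0.0462]
tcp_rot: [[-0.496, -0.001, -0.868], [0.868, 0.0, -0.496], [0.001, -1.0, 0.001]]
force: [0.3, -0.7, -0.3]
opening: 0.384
```

>>> send_rows:
  moves: "20 0 0 0 -2;20 0 0 0 -2;20 0 0 0 -1;20 0 0 0 0;20 0 0 0 0"

```text
time_s: 14.5
position: [0.655, -0.0019, 0.0467]
tcp_rot: [[-0.57, -0.0, -0.821], [0.821, 0.0, -0.57], [0.0, -1.0, 0.0]]
force: [0.2, 0.4, -1.4]
opening: 0.381
```

The force has gone and the wings are entering the slot. Lowering to the floor, expected at z 0.036.

>>> send_rows:
  moves: "20 0 1.5 0 0;20 0 1.5 0 0;20 0 1.5 0 0;20 0 1.5 0 0;20 0 1.5 0 0;20 0 1 0 0;20 0 0.8 0 0;20 0 0 0 0;20 0 0 0 0"

```text
time_s: 15.25
position: [0.6551, -0.002, 0.0375]
tcp_rot: [[-0.571, -0.0, -0.821], [0.821, -0.0, -0.571], [-0.0, -1.0, 0.0]]
force: [0.3, 0.1, -0.8]
opening: 0.381
```

>>> send_rows:
  moves: "20 0 0.7 0 0;20 0 0.7 0 0;20 0 0.7 0 0;20 0 0.4 0 0;20 0 0 0 0;20 0 0 0 0"

```text
time_s: 15.75
position: [0.6552, -0.002, 0.036]
tcp_rot: [[-0.571, 0.0, -0.821], [0.821, -0.0, -0.571], [-0.0, -1.0, -0.0]]
force: [-2.7, -0.6, 5.9]
opening: 0.38
```

On the slot floor: z 0.036, 5.9 N. Release and retreat straight up.

>>> send_rows:
  moves: "20 0 -0.9 0 0;20 0 0 0 0;60 0 0 0 0;60 0 0 0 0;60 0 0 0 0;60 0 0 0 0;60 0 0 0 0;60 0 0 0 0;60 0 -5 0 0;60 0 -15 0 0;60 0 -30 0 0;60 0 -35 0 0;60 0 -35 0 0;60 0 -35 0 0;60 0 0 0 0;60 0 0 0 0"

```text
time_s: 17.08
position: [0.6569, -0.0022, 0.1946]
tcp_rot: [[-0.571, 0.007, -0.821], [0.821, -0.001, -0.571], [-0.005, -1.0, -0.005]]
force: [-0.2, 0.6, 0.2]
opening: 0.692
```

```bash
python3 w.py pics/w5.png
python3 - <<'E'
from fit import *
u,v=map(int,inv((.655,-.002,.05)));g=f["img"][max(0,v-75):v+75,max(0,u-100):u+100]
t=capture("scene");
a=cv2.resize(g,(800,600) if g.shape[0]==150 else None,fx=3,fy=3)
b=cv2.resize(t["image"][185:265,250:345],None,fx=5,fy=5,interpolation=cv2.INTER_CUBIC)
h=300;s=lambda i:cv2.resize(i,(int(i.shape[1]*h/i.shape[0]),h))
cv2.imwrite("pics/w5c.png",np.hstack([s(a),s(b)]))
for m in mark_of(t,"winged_holder_mid")[:3]+mark_of(t,"plain_holder_mid")[:2]: print(m["p"],m["pixel"],world(t,m["pixel"],.044),world(t,m["pixel"],.026))
print(u,v)
E
```

```text
tcp [ 0.6569 -0.0022  0.1946] jaw 124.85 q [  -9.9   34.3   79.1   -0.    66.2 -134.8] F [-0.2  0.6  0.2] op 0.6916468846552827 t 17.0833
winged_holder_mid 0.86 [187. 283.] [ 0.6556 -0.002   0.026 ]
winged_holder_mid 0.78 [  9. 115.] [ 0.6084 -0.2183  0.026 ]
  mask 0.8 [ 82.   0. 162.  55.] 2407
  mask 0.64 [252. 162. 316. 212.] 1939
  mask 0.98 [201. 109. 363. 245.] 10937
0.98 [269.4, 221.5] [ 0.62420801 -0.2265061   0.044     ] [ 0.61323751 -0.21813867  0.026     ]
0.64 [214.4, 299.2] [0.65411515 0.00492212 0.044     ] [0.64380855 0.01842698 0.026     ]
0.61 [143.0, 352.6] [0.60172757 0.3122911  0.044     ] [0.59025803 0.33261919 0.026     ]
283 191
```

View pics/w5c.png

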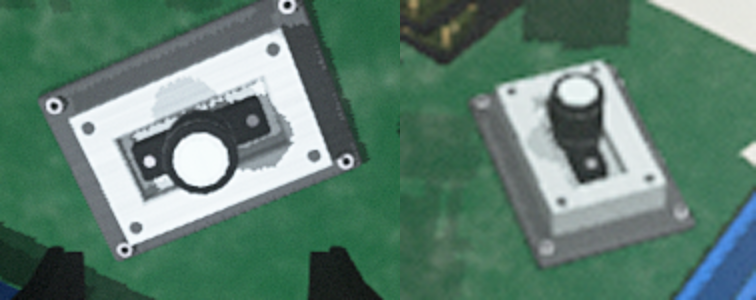

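The holder's bar foot lies inside the slot, aligned and upright, and the fingers are clear. I'll check the lens height, then hand in.

Run:
```python
from fit import *
g=f["img"][165:225,255:312];r,q=np.nonzero(g.min(-1)>235)
p=W((165+np.median(r),255+np.median(q)),None);print("lens",p,"expect z .070")
if abs(p[2]-.070)<.005: print(hand_in())
```

```text
lens [0.66246713 0.00128053 0.07086655] expect z .070
the job is handed in; nothing more can be done
None
```

The black winged holder is fitted in the slotted mount and the job is handed in. It took about 17 s of robot time.

- **Fit:** I stood the holder on the mount's face with its wings square across the slot, touching at z 0.048 with 4.5 N. I then turned it about 89° at roughly 5 N without lifting. The wings dropped in, and the foot reached the slot floor at TCP z 0.036 with 5.9 N. I let go and raised the arm straight up.
- **Last checks:** The pictures show the holder upright, with its foot inside and in line with the slot, and the fingers clear. The lens top measured z 0.071 against an expected 0.070. The network put the holder at (0.6556, -0.002), matching the slot centre I measured at (0.6548, -0.002).
- **Disagreed:** My lens check gave an x, y about 8 mm off that centre. I put this down to its crude white-pixel threshold also catching the bright mount face, and I did not repeat it.
- **Other holders:** The purple look-alike and the plain-foot holder were not touched. In the scene camera's picture, the plain holder reads within about 6 mm of where it was at the start.

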